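# Set the glass flasks into the sprung tray

### The arm

A 6-joint arm with a two-finger parallel gripper is mounted at the origin on the work surface. World frame = base frame: x ahead of the robot, y to its left, z up, the work surface at z = 0. Lengths are in m, angles in rad, forces in N, time in s.
With the tool pointing down it reaches from about 0.275 to 0.75 m from the base axis. Payload 10.2 kg.
Tool frame: the origin (TCP) lies midway between the tips of the shut fingers; the grasp point (between the pads) lies 19 mm behind it; z points along the fingers, y is the line along which they close (so a half turn about z gives the same grasp; the last joint's range is limited). The gripper opens to 85 mm and grips with 20 to 120 N. Pads are 22 mm wide; open, the fingers measure 114 mm over their backs; the gripper's body (76 mm by 85 mm) begins 54 mm behind the grasp point. The pads swing forward as they close: fully open they stand 13 mm farther back than shut.
Start: joints at [0.917, 0.313, 1.498, -0, 1.331, -0.223], TCP at [0.219, 0.477, 0.231] pointing down, gripper open.
Joint ranges: [-2.94, 2.94], [-0.97, 2.17], [0.19, 2.56], [-1.23, 4.37], [0.02, 3.11], [-2.88, 2.88]. Speed limits (rad/s): [2.39, 2.39, 3.01, 3.14, 3.14, 3.14].

### API

Orientations are given as a unit quaternion [x, y, z, w].
In Python, from plant import env gives the robot as it stands.
- The arm moves only by the shell command python3 -m inch 'ROWS' [FORCE]. ROWS is text: rows parted by semicolons, each of 7 numbers parted by spaces: the shift along the tool's x, y, z each as a share of 0.5 m, from -1 to 1, then the turn, a rotation vector about the tool's x, y, z each as a share of pi/4 rad, from -1 to 1, then the opening, from -1 (shut) to 1 (fully open), so that 0 is half open. In form: tx ty tz ax ay az jaw; .... A call has 1 to 20 rows; each row is the pose to reach, as a shift and turn from the pose commanded when the call began, along the tool's axes at that moment; what a row does not reach only later rows make up. A row lasts 1/8 s, in which the tool goes at most 62.5 mm and 10.7 degrees, less where a joint would pass 70% of its speed; a pose out of reach is approached as far as the arm can. A call with a number of a shift or a turn outside -1 to 1 is refused whole. A call with a gripper value outside its range is refused whole. The fingers move at their own pace and stop on an object; FORCE is the grip in N (left out, the last holds). Time passes only in rows, so rows that repeat a pose let the fingers close. It gives the time, the measured TCP pose, the force, the opening and the grip force at its end, in the units of the state.
- env.sense(): the state, without advancing time (a new reading comes with each control period).
- env.grab_frame(name): name is "side" or "top"; returns a dict with "frame" (400x640x3 uint8, red, green, blue), "vfov" (degrees; the focal length in pixels is half the picture's height over the tangent of half this angle, whatever the lens; pixels are square), "cx", "cy" (the principal point, pixels), "k1" (the pictures are not rectified: a ray, as slopes to the right and down, at radius r is drawn at 1 + k1 r^2 times it, then the intrinsics apply), "world_from_camera" (4x4, takes a point from camera to world coordinates). Camera axes: x right, y down, z forward; pixel columns grow to the right and rows downward; lengths in m; the calibration is good to about 2 mm. A picture is of the moment at which its call begins. There is no depth.
- env.job_done(): hands the job in; it is judged then, once.
The state is a dict: "t": time; "joints": joint angles; "joint_velocities": joint speeds; "joint_torque": joint torques, N m; "eef_pos": TCP position; "eef_rot": TCP orientation; "contact_force": force on the tool from outside, world axes, zero at the start; "torque": the same for the moment, N m; "gripper_width": finger opening in m; "gripper_force": force on a finger pad.
Only numpy, scipy, OpenCV 4.12 (cv2) and the standard library are available. Lean on these libraries where they do the work, as an engineer would, in place of code of your own. Each camera call takes 0.05 s, during which the arm holds its last target. There are 200 camera calls.

### The job

Put the two glass flasks standing in the cork rings into the tray, each in the seat of its stopper's colour, upright and let go. They are fragile and every seat is set to a different height: feel for the seat, lower each flask until it rests there lightly, and neither drop it, tip it over nor press or knock it hard against the tray. Leave the grey flask and everything else where it stands.

Things in the scene. Friction and masses are not known exactly. Their poses are not given: they have to be found in the camera images.
- orange_flask_center (a point): centre (half-way up, on the axis, 56 mm above the lowest point) of the round-bottomed glass flask with the orange stopper; z points up the neck, yaw means nothing. Globe centre 26 mm below this point; the stopper, the safe place to hold it, has its middle 41 mm and its top 56 mm above this point. Starts upright in one of the two cork rings (84 mm across, 20 mm tall, fixed)
- blue_flask_center (a point): centre (half-way up, on the axis, 56 mm above the lowest point) of the round-bottomed glass flask with the blue stopper; z points up the neck, yaw means nothing. Globe centre 26 mm below this point; the stopper, the safe place to hold it, has its middle 41 mm and its top 56 mm above this point. Starts upright in one of the two cork rings (84 mm across, 20 mm tall, fixed)
- orange_flask: the orange-stoppered flask; origin at the lowest point of its globe, z up the neck. 112 mm tall: glass globe 60 mm across, neck 24 mm across, and fixed in it its orange cylindrical stopper 28 mm across and 30 mm tall. About 100 to 190 g, weighted low so that it rights itself
- blue_flask: the blue-stoppered flask; origin at the lowest point of its globe, z up the neck. 112 mm tall: glass globe 60 mm across, neck 24 mm across, and fixed in it its blue cylindrical stopper 28 mm across and 30 mm tall. About 100 to 190 g, weighted low so that it rights itself
- grey_flask_center (a point): centre (half-way up) of a third flask of the same shape with a grey stopper, already in the grey seat at the tray's -y end; leave it alone
- pocket_orange (a point): middle of the tray's centre pocket, with the orange seat, at wall-top level (68 mm above the table). The seat is screwed up or down to a height that is not given: with the flask just touching down in it, the globe's lowest point is anywhere from 20 to 49 mm above the table, so the height must be felt or seen
- pocket_blue (a point): middle of the pocket at the tray's +y end, with the blue seat, at wall-top level (68 mm above the table); as the orange pocket, with its own unknown seat height in the same range
- tray: fixed white tray, 88 (x) by 252 (y) by 68 mm tall, origin at the centre of its underside; three pockets 76 mm square inside, in a row: grey at y -82 mm (occupied), orange 0, blue +82 mm. Walls 6 mm. Each holds a conical dimpled seat, mouth 60 mm, 22 mm deep, 45 degree sides; orange and blue ride on vertical springs, about 1200 N/m, 6 mm travel, hard below
- spray_bottle: white bottle with red cap, 66 mm across, 190 mm tall; origin at its underside; not to be disturbed
- swab_jar: glass jar with steel lid, 72 mm across, 100 mm tall; origin at its underside; not to be disturbed
- steel_cup: open steel cup, 72 mm across, 75 mm tall; origin at its underside; not to be disturbed
- dose_bottle: small amber bottle with white cap, 48 mm across, 85 mm tall; origin at its underside; not to be disturbed
There are look-alikes about, which are no part of the job. What is shaped like the blue_flask but purple is not meant.

How it is judged:
At the end, for the whole second after the job is handed in: Both flasks rest in the seats of their stopper colours, each within 8 mm of the pocket middle, within 11 degrees of upright, borne by the tray, slower than 20 mm/s; the grey flask is within 12 mm of its start and 14 degrees of upright (horizontal distance between orange_flask_center and pocket_orange below 0.008 m and angle between each of orange_flask_center, blue_flask_center's own z axis and vertical below 0.2 rad and contact force between each of orange_flask, blue_flask and tray above 0.4 N and linear speed of each of orange_flask, blue_flask below 0.02 m/s and horizontal distance between blue_flask_center and pocket_blue below 0.008 m and distance of grey_flask_center from where it was at the start of the episode below 0.012 m and angle between grey_flask_center's own z axis and vertical below 0.25 rad); the robot touches nothing.
It fails at once if a flask is pressed or knocked against the tray with more than 8 N (contact force between any of orange_flask, blue_flask and tray above 8 N).
It fails at once if a flask is dropped (moves faster than 0.25 m/s out of the fingers) ((linear speed of orange_flask above 0.25 m/s and contact force between the fingers and orange_flask below 0.05 N) or (linear speed of blue_flask above 0.25 m/s and contact force between the fingers and blue_flask below 0.05 N)).
It fails at once if a flask is tipped by more than 40 degrees (angle between any of orange_flask_center, blue_flask_center's own z axis and vertical above 0.7 rad).
It fails at once if the grey-stoppered flask is knocked out of place (25 mm) (distance of grey_flask_center from where it was at the start of the episode above 0.025 m).
It fails at once if a bottle, the jar or the cup is moved by more than 30 mm (distance of any of spray_bottle, swab_jar, steel_cup, dose_bottle from where it was at the start of the episode above 0.03 m).
It also fails if it takes over 58 s, if anything falls off the work surface, if the arm or the gripper's body presses on something with over 40 N, if the wrist force passes 120 N, or if a joint passes its speed limit or range.

## Working session

There is one attempt and no reset: what is moved stays moved. The work goes in short steps, Python scripts to look and compute and a shell command to move; the robot and the scene stay as the last step left them, time stands still between calls to the robot, and variables do not carry over. Pictures are saved under pics/ and viewed, at most 10 in all, crops included, and the job is handed in when it is done.

```bash
ls; mkdir -p pics
cat > h.py <<'E'
import numpy as np, cv2
from plant import env
def grab(n):
    f=env.grab_frame(n); return f
def ray(f,u,v):
    h=f["frame"].shape[0]; F=h/2/np.tan(np.radians(f["vfov"])/2)
    K=np.array([[F,0,f["cx"]],[0,F,f["cy"]],[0,0,1.]])
    p=cv2.undistortPoints(np.array([[[u,v]]],float),K,np.array([f["k1"],0,0,0,0.]))[0,0]
    T=np.array(f["world_from_camera"]); d=T[:3,:3]@np.array([p[0],p[1],1.])
    return T[:3,3],d
def onz(f,u,v,z):
    o,d=ray(f,u,v); return o+d*(z-o[2])/d[2]
def cross(r1,r2):
    A=np.stack([r1[1],-r2[1]],1); s=np.linalg.lstsq(A,r2[0]-r1[0],rcond=None)[0]
    a=r1[0]+r1[1]*s[0]; b=r2[0]+r2[1]*s[1]; return (a+b)/2,np.linalg.norm(a-b)
def save(f,n): cv2.imwrite("pics/"+n,f["frame"][:,:,::-1])
E
python3 - <<'E'
from h import *
print(env.sense())
for n in("side","top"):
    f=grab(n); save(f,n+"0.png"); print(n,f["vfov"],f["cx"],f["cy"],f["k1"],np.round(f["world_from_camera"],3))
E
```

```text
pics
{'t': 0.0, 'joints': array([ 9.16620908e-01,  3.13465474e-01,  1.49842304e+00, -1.45796059e-05,
        1.33099123e+00, -2.23390824e-01]), 'joint_velocities': array([ 0.00088197, -0.00084946, -0.00082611,  0.00089533, -0.00038411,
       -0.00056387]), 'joint_torque': array([ 1.22603942e-04, -4.12270725e+01, -2.59736180e+01, -2.21477740e-04,
        4.30361266e-03, -9.92315393e-06]), 'eef_pos': array([0.21908567, 0.47682723, 0.23073244]), 'eef_rot': array([ 2.13728937e-01,  9.76892792e-01, -5.85587194e-04, -2.66992053e-04]), 'contact_force': array([1.01362838, 0.40293761, 0.23663319]), 'torque': array([0.0038151, 0.0120683, 0.0101306]), 'gripper_force': 0.0, 'gripper_width': 0.08521239393173213}
side 42.61116391687148 319.12842195201665 200.79669528867794 -0.16474782078840888 [[ 0.996 -0.048  0.077  0.401]
 [-0.091 -0.494  0.865 -1.254]
 [-0.004 -0.868 -0.496  0.774]
 [ 0.     0.     0.     1.   ]]
top 53.18769826085691 317.18702586083424 197.43413489114306 -0.08243582379932278 [[-1.000e-03 -9.940e-01  1.050e-01  3.910e-01]
 [-1.000e+00  2.000e-03  7.000e-03 -5.400e-02]
 [-7.000e-03 -1.050e-01 -9.940e-01  1.251e+00]
 [ 0.000e+00  0.000e+00  0.000e+00  1.000e+00]]
```

View pics/side0.png

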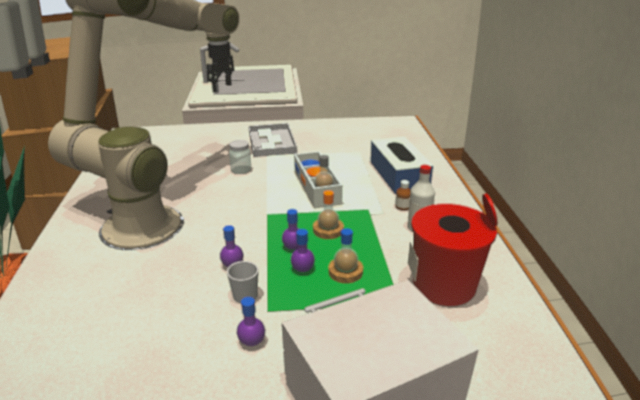

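View pics/top0.png

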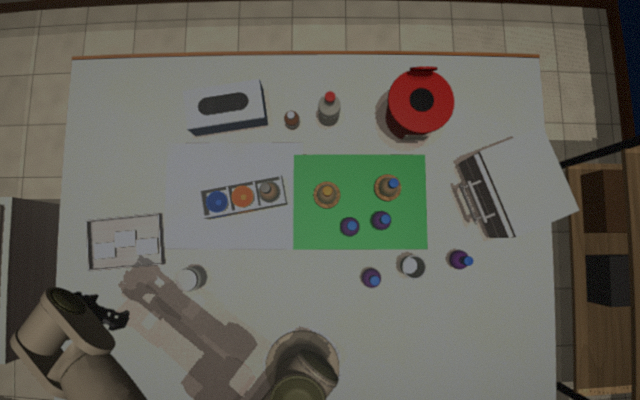

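Side view: the blue-stoppered candidates are the clear-globe flask in the cork ring at (347,237), and purple-globed ones at (292,215), (302,237), (229,233) and (248,305). The purple ones are decoys. Orange: stopper at (328,199) in a ring, while the orange at (315,171) is the seat. In the top view the targets are at (327,191) and (393,183), and the pockets are blue (216,202), orange (242,197) and grey (268,190). I'll choose the ring-standing pair and check them in one close crop.

Run:
```python
from h import *
fs,ft=grab("side"),grab("top")
def comp(f,box,col):
    x0,y0,x1,y1=box; c=cv2.cvtColor(f["frame"][y0:y1,x0:x1],cv2.COLOR_RGB2HSV)
    lo,hi={"o":((5,140,90),(18,255,255)),"b":((100,130,60),(118,255,255))}[col]
    m=cv2.inRange(c,lo,hi); n,l,s,ce=cv2.connectedComponentsWithStats(m)
    return [(s[i].tolist(),(ce[i]+[x0,y0]).round(1)) for i in range(1,n) if s[i][4]>8]
for nm,f,box,col in [("so",fs,(315,185,345,215),"o"),("sb",fs,(335,222,360,250),"b"),("to",ft,(310,175,345,210),"o"),("tb",ft,(375,168,408,205),"b"),("tbp",ft,(195,185,232,218),"b"),("top",ft,(230,180,256,212),"o")]:
    print(nm,comp(f,box,col))
a=cv2.resize(ft["frame"][165:225,190:300],None,fx=7,fy=7,interpolation=cv2.INTER_CUBIC)[:, :770]
b=cv2.resize(fs["frame"][180:285,280:370],None,fx=3.8,fy=3.8,interpolation=cv2.INTER_CUBIC)
cv2.imwrite("pics/c1.png",a[:,:,::-1])
a2=cv2.resize(ft["frame"][165:240,300:410],None,fx=3.6,fy=3.6,interpolation=cv2.INTER_CUBIC)
im=np.zeros((420,780,3),np.uint8); im[:b.shape[0],:b.shape[1]]=b; im[:a2.shape[0],360:360+a2.shape[1]]=a2
cv2.imwrite("pics/c2.png",im[:,:,::-1])
```

```text
so [([9, 5, 10, 14, 117], array([328. , 196.6]))]
sb [([6, 7, 11, 15, 138], array([346.1, 235.8]))]
to []
tb [([14, 11, 9, 9, 64], array([392.9, 182.7]))]
tbp [([12, 6, 20, 20, 186], array([216.2, 199.9]))]
top [([2, 6, 21, 21, 321], array([241.9, 195.9]))]
```

View pics/c1.png

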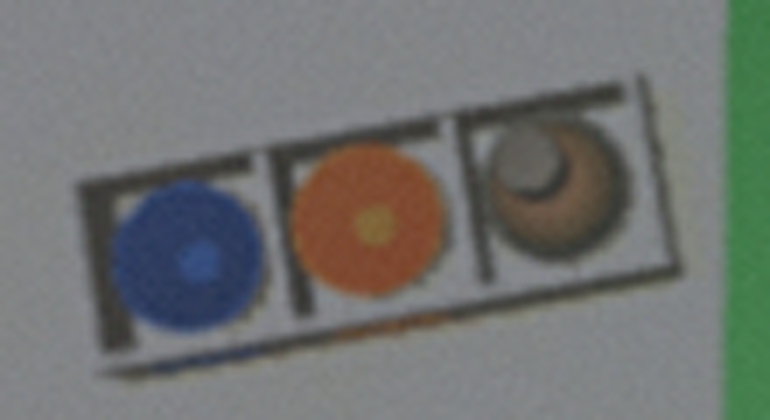

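View pics/c2.png

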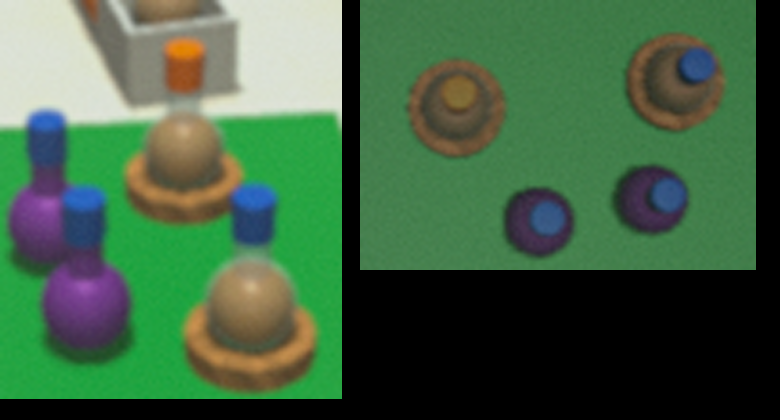

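The crop confirms the choice. The orange stopper is at top pixel (327.5,190.6) and side pixel (328.4,192.6), and the blue one is at top pixel (392.9,182.7) and side pixel (346.8,231). Both stand in cork rings with clear globes. The tray's wall-top edges are readable in crop 1, so I'll fit them.

```bash
cat > m.py <<'E'
from h import *
from scipy.optimize import least_squares
f=grab("top"); fs=grab("side"); z=.068
P=[(80,185,38,120),(105,350,-38,120),(270,150,38,38),(295,315,-38,38),(457,118,38,-44),(482,280,-38,-44),(640,75,44,-126),(677,268,-44,-126),(100,374,-44,126)]
un=lambda X,Y:((X+.5)/7-.5+190,(Y+.5)/7-.5+165)
W=np.array([onz(f,*un(p[0],p[1]),z)[:2] for p in P]); L=np.array([p[2:] for p in P])/1000
tf=lambda q,L:q[:2]+L@np.array([[np.cos(q[2]),np.sin(q[2])],[-np.sin(q[2]),np.cos(q[2])]])
r=least_squares(lambda q:(tf(q,L)-W).ravel(),[.55,.15,0],loss="soft_l1",f_scale=.002); q=r.x
print("tray",q.round(4),"res mm",((tf(q,L)-W)*1000).round(1).tolist())
po,pb=tf(q,np.array([[0,0],[0,.082]])); print("po",po,"pb",pb)
for n,X,Y,c in(("blue",187,256,pb),("orange",367,219,po)):
    o,d=ray(f,*un(X,Y)); zz=[.03,.04,.05,.06,.07]
    e=[np.round((onz(f,*un(X,Y),k)[:2]-c)*1000,1).tolist() for k in zz]; print(n,"mouth offs at z",zz,e)
for n,t,s in(("orange",(327.5,190.6),(328.4,192.6)),("blue",(392.9,182.7),(346.8,231.05))):
    p,e=cross(ray(f,*t),ray(fs,*s)); print(n,"stopper top",p.round(4),"gap",round(e,4), "globe? at z.13",onz(f,*t,.13).round(4),"z.12",onz(f,*t,.12).round(4))
E
python3 m.py
```

```text
tray [0.5209 0.1782 0.1744] res mm [[1.4, -0.7], [-2.4, -1.0], [0.7, 0.8], [-3.1, -0.1], [1.4, 0.5], [-3.8, -0.9], [3.1, -0.7], [-0.5, 0.5], [0.9, 2.0]]
po [0.52090017 0.17823588] pb [0.50666831 0.2589914 ]
blue mouth offs at z [0.03, 0.04, 0.05, 0.06, 0.07] [[2.3, 7.3], [1.4, 4.7], [0.4, 2.1], [-0.6, -0.6], [-1.5, -3.2]]
orange mouth offs at z [0.03, 0.04, 0.05, 0.06, 0.07] [[4.4, 8.2], [3.3, 6.2], [2.2, 4.3], [1.1, 2.3], [0.0, 0.3]]
orange stopper top [ 0.5301 -0.0757  0.1218] gap 0.0005 globe? at z.13 [ 0.5289 -0.0756  0.13  ] z.12 [ 0.5301 -0.0758  0.12  ]
blue stopper top [ 0.553  -0.263   0.1209] gap 0.001 globe? at z.13 [ 0.5512 -0.2613  0.13  ] z.12 [ 0.5526 -0.2631  0.12  ]
```

```bash
cat > d.py <<'E'
import sys
from h import *
from scipy.spatial.transform import Rotation as Ro
s=env.sense(); R=Ro.from_quat(s["eef_rot"]).as_matrix()
print("t",round(s["t"],2),"tcp",s["eef_pos"].round(4),"F",s["contact_force"].round(2),"w",round(s["gripper_width"],4),"g",round(s["gripper_force"],1),"z axis",R[:,2].round(3))
for a in sys.argv[1:]:
    p=np.array(eval(a)); print(a,"->",(R.T@(p-s["eef_pos"])/.5).round(4))
E
python3 d.py .530,-.0757,.22 .553,-.263,.22
```

```text
t 0.3 tcp [0.2192 0.477  0.2311] F [-0.37  0.75 -0.27] w 0.0856 g 0.0 z axis [-0. -0. -1.]
.530,-.0757,.22 -> [-1.0264 -0.7447  0.0225]
.553,-.263,.22 -> [-1.2247 -1.0659  0.0226]
```

```bash
python3 -m inch '-0.9 -0.653 0.02 0 0 0 0.3; -0.9 -0.653 0.02 0 0 0 0.3; -0.9 -0.653 0.02 0 0 0 0.3; -0.9 -0.653 0.02 0 0 0 0.3; -0.9 -0.653 0.02 0 0 0 0.3; -0.9 -0.653 0.02 0 0 0 0.3; -0.9 -0.653 0.02 0 0 0 0.3; -0.9 -0.653 0.02 0 0 0 0.3; -0.9 -0.653 0.02 0 0 0 0.3; -0.9 -0.653 0.02 0 0 0 0.3; -0.9 -0.653 0.02 0 0 0 0.3; -0.9 -0.653 0.02 0 0 0 0.3; -0.9 -0.653 0.02 0 0 0 0.3' 30; python3 d.py .530,-.0757,.22 .530,-.0757,.13  .530,-.0757,.085
```

```text
t: 1.92
eef_pos: [0.4916, -0.0067, 0.2215]
eef_rot: [0.213, 0.977, 0.0, 0.0]
contact_force: [-0.1, 0.3, -0.3]
gripper_width: 0.0553
gripper_force: 0.0
t 1.93 tcp [ 0.4916 -0.0067  0.2215] F [-0.05  0.26 -0.34] w 0.0553 g 0.0 z axis [ 0. -0. -1.]
.530,-.0757,.22 -> [-0.1273 -0.0935  0.0031]
.530,-.0757,.13 -> [-0.1273 -0.0935  0.1831]
.530,-.0757,.085 -> [-0.1272 -0.0935  0.2731]
```

```bash
python3 -m inch '-0.127 -0.0935 0 0 0 0 0.3; -0.127 -0.0935 0 0 0 0 0.3; -0.127 -0.0935 0.09 0 0 0 0.3; -0.127 -0.0935 0.17 0 0 0 0.3; -0.127 -0.0935 0.17 0 0 0 0.3' 30; python3 d.py .530,-.0757,.085
python3 - <<'E'
from h import *
f=grab("side"); t=grab("top")
a=cv2.resize(f["frame"][130:250,270:390],None,fx=3.3,fy=3.3,interpolation=cv2.INTER_CUBIC)
b=cv2.resize(t["frame"][140:260,270:390],None,fx=3.3,fy=3.3,interpolation=cv2.INTER_CUBIC)
cv2.imwrite("pics/p1.png",np.hstack([a,b])[:,:,::-1])
E
```

```text
t: 2.55
eef_pos: [0.5286, -0.0754, 0.1344]
eef_rot: [0.213, 0.977, 0.0, -0.003]
contact_force: [0.0, 0.3, 0.8]
gripper_width: 0.0559
gripper_force: 0.0
t 2.55 tcp [ 0.5286 -0.0754  0.1344] F [0.04 0.28 0.79] w 0.0559 g 0.0 z axis [-0.005  0.002 -1.   ]
.530,-.0757,.085 -> [-0.0034  0.0007  0.0989]
```

View pics/p1.png

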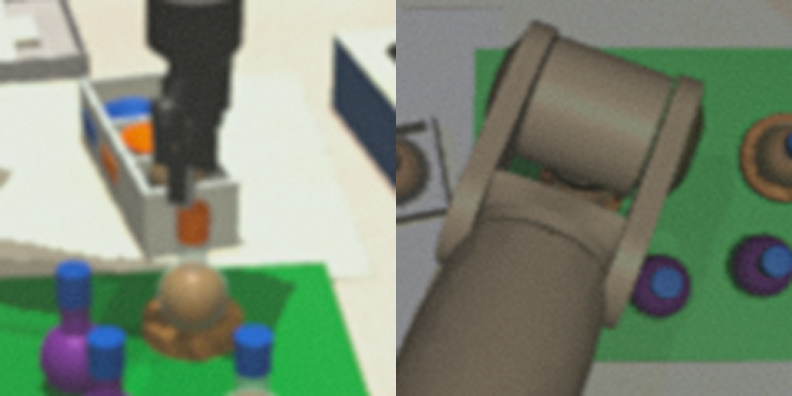

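The fingers (crop x ≈178 and 208) straddle the orange stopper (193,222). I'll go down and close.

```bash
python3 -m inch '0 0 0.05 0 0 0 0.3; 0 0 0.098 0 0 0 0.3; 0 0 0.098 0 0 0 0.3; 0 0 0.098 0 0 0 -1; 0 0 0.098 0 0 0 -1; 0 0 0.098 0 0 0 -1; 0 0 0.098 0 0 0 -1; 0 0 0.098 0 0 0 -1; 0 0 0.098 0 0 0 -1' 30; python3 d.py
python3 -m inch '0 0 -0.005 0 0 0 -1; 0 0 -0.01 0 0 0 -1; 0 0 -0.02 0 0 0 -1;0 0 -0.04 0 0 0 -1; 0 0 -0.04 0 0 0 -1; 0 0 -0.04 0 0 0 -1'; python3 d.py .5205,.178,.27
```

```text
t: 3.78
eef_pos: [0.5309, -0.0767, 0.0889]
eef_rot: [0.214, 0.977, -0.0, 0.002]
contact_force: [-0.2, 1.2, 6.6]
gripper_width: 0.0273
gripper_force: 29.7
t 3.77 tcp [ 0.5309 -0.0767  0.0889] F [-0.19  1.18  6.55] w 0.0273 g 29.7 z axis [ 0.003 -0.001 -1.   ]
t: 4.53
eef_pos: [0.5299, -0.0765, 0.1073]
eef_rot: [0.214, 0.977, 0.0, -0.0]
contact_force: [0.6, -0.2, -1.0]
gripper_width: 0.0275
gripper_force: 29.6
t 4.53 tcp [ 0.5299 -0.0765  0.1073] F [ 0.63 -0.23 -1.04] w 0.0275 g 29.6 z axis [-0.  0. -1.]
.5205,.178,.27 -> [ 0.2297  0.4547 -0.3255]
```

```bash
python3 -m inch '0 0 -0.04 0 0 0 -1; 0 0 -0.1 0 0 0 -1; 0 0 -0.16 0 0 0 -1; 0 0 -0.22 0 0 0 -1; 0 0 -0.28 0 0 0 -1; 0.01 0.02 -0.325 0 0 0 -1; 0.03 0.06 -0.325 0 0 0 -1; 0.06 0.12 -0.325 0 0 0 -1; 0.09 0.18 -0.325 0 0 0 -1; 0.12 0.24 -0.325 0 0 0 -1; 0.15 0.3 -0.325 0 0 0 -1; 0.18 0.36 -0.325 0 0 0 -1; 0.21 0.41 -0.325 0 0 0 -1; 0.225 0.445 -0.325 0 0 0 -1; 0.23 0.455 -0.325 0 0 0 -1; 0.23 0.455 -0.325 0 0 0 -1; 0.23 0.455 -0.325 0 0 0 -1'; python3 d.py .5205,.178,.16 .5205,.178,.134
```

```text
t: 6.65
eef_pos: [0.5207, 0.1774, 0.2698]
eef_rot: [0.214, 0.977, -0.0, -0.0]
contact_force: [0.1, 0.7, -1.8]
gripper_width: 0.0271
gripper_force: 29.8
t 6.65 tcp [0.5207 0.1774 0.2698] F [ 0.09  0.7  -1.78] w 0.0271 g 29.8 z axis [-0. -0. -1.]
.5205,.178,.16 -> [0.0008 0.001  0.2195]
.5205,.178,.134 -> [0.0008 0.001  0.2715]
```

```bash
python3 -m inch '0 0 0.03 0 0 0 -1; 0 0 0.08 0 0 0 -1; 0 0 0.13 0 0 0 -1; 0 0 0.18 0 0 0 -1; 0 0.001 0.21 0 0 0 -1; 0 0.001 0.22 0 0 0 -1; 0 0.001 0.22 0 0 0 -1'; python3 d.py
python3 - <<'E'
from h import *
f=grab("side"); t=grab("top")
a=cv2.resize(f["frame"][100:220,260:380],None,fx=4.5,fy=4.5,interpolation=cv2.INTER_CUBIC)
cv2.imwrite("pics/p2.png",a[:,:,::-1])
E
```

```text
t: 7.52
eef_pos: [0.5209, 0.1786, 0.16]
eef_rot: [0.214, 0.977, 0.0, 0.0]
contact_force: [0.0, 0.2, -1.4]
gripper_width: 0.0273
gripper_force: 29.8
t 7.53 tcp [0.5209 0.1786 0.16  ] F [ 0.02  0.2  -1.4 ] w 0.0273 g 29.8 z axis [ 0.  0. -1.]
```

View pics/p2.png

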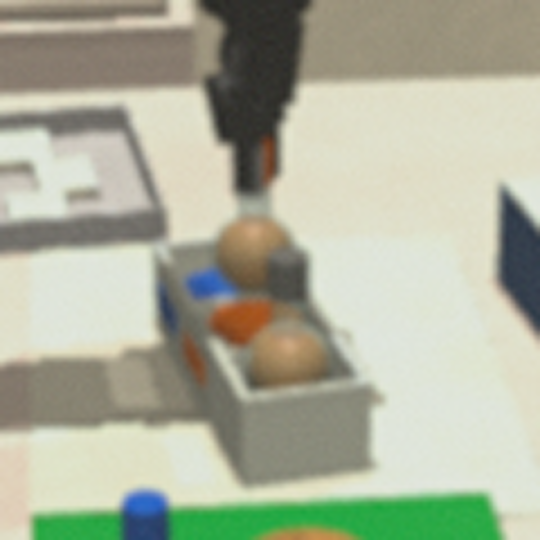

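Flask is upright over the orange seat, with the globe at (253,250) clear of the walls. I'll feel downward in 2 mm steps with a force check between them.

```bash
cat > chk.py <<'E'
import sys
from plant import env
s=env.sense(); f=s["contact_force"]; print(round(s["t"],2),s["eef_pos"].round(4),f.round(2)); sys.exit(int(f[2]>float(sys.argv[1])))
E
python3 -m inch '0 0 0.02 0 0 0 -1; 0 0 0.035 0 0 0 -1; 0 0 0.046 0 0 0 -1; 0 0 0.046 0 0 0 -1; 0 0 0.046 0 0 0 -1'>/dev/null
python3 chk.py -0.3 && python3 -m inch '0 0 0.004 0 0 0 -1; 0 0 0.004 0 0 0 -1' >/dev/null && python3 chk.py -0.3 && python3 -m inch '0 0 0.004 0 0 0 -1; 0 0 0.004 0 0 0 -1' >/dev/null && python3 chk.py -0.3 && python3 -m inch '0 0 0.004 0 0 0 -1; 0 0 0.004 0 0 0 -1' >/dev/null && python3 chk.py -0.3 && python3 -m inch '0 0 0.004 0 0 0 -1; 0 0 0.004 0 0 0 -1' >/dev/null && python3 chk.py -0.3 && python3 -m inch '0 0 0.004 0 0 0 -1; 0 0 0.004 0 0 0 -1' >/dev/null && python3 chk.py -0.3; python3 d.py
```

```text
8.25 [0.5208 0.1787 0.137 ] [ 0.36 -1.   -1.32]
8.5 [0.5206 0.1786 0.1347] [ 0.1  -0.77 -1.04]
8.75 [0.5206 0.1786 0.1326] [ 0.51  0.48 -0.38]
9.0 [0.5206 0.1786 0.1306] [-0.56 -0.9  -1.35]
9.25 [0.5206 0.1786 0.1286] [-0.59  0.51 -0.96]
9.5 [0.5206 0.1786 0.1266] [ 0.9  -0.36 -1.69]
t 9.5 tcp [0.5206 0.1786 0.1266] F [ 0.9  -0.36 -1.69] w 0.0275 g 29.8 z axis [-0. -0. -1.]
```

```bash
python3 -m inch '0 0 0.004 0 0 0 -1; 0 0 0.004 0 0 0 -1' >/dev/null && python3 chk.py 0 && python3 -m inch '0 0 0.004 0 0 0 -1; 0 0 0.004 0 0 0 -1' >/dev/null && python3 chk.py 0 && python3 -m inch '0 0 0.004 0 0 0 -1; 0 0 0.004 0 0 0 -1' >/dev/null && python3 chk.py 0 && python3 -m inch '0 0 0.004 0 0 0 -1; 0 0 0.004 0 0 0 -1' >/dev/null && python3 chk.py 0 && python3 -m inch '0 0 0.004 0 0 0 -1; 0 0 0.004 0 0 0 -1' >/dev/null && python3 chk.py 0 && python3 -m inch '0 0 0.004 0 0 0 -1; 0 0 0.004 0 0 0 -1' >/dev/null && python3 chk.py 0; python3 d.py
```

```text
9.75 [0.5206 0.1786 0.1246] [ 0.12 -0.03 -1.16]
10.0 [0.5206 0.1786 0.1226] [ 0.54 -0.29 -0.91]
10.25 [0.5207 0.1787 0.1207] [ 0.27  0.04 -0.58]
10.5 [0.5208 0.1787 0.1189] [-0.39  0.43  1.23]
t 10.5 tcp [0.5208 0.1787 0.1189] F [-0.39  0.43  1.23] w 0.027 g 29.9 z axis [ 0.  0. -1.]
```

Touched down (Fz rose about 2.6 N). I'll ease up 1 mm so that roughly the flask's own weight rests on the seat, then release.

```bash
python3 -m inch '0 0 -0.002 0 0 0 -1; 0 0 -0.002 0 0 0 -1' >/dev/null; python3 chk.py 9; python3 -m inch '0 0 -0.002 0 0 0 -0.28; 0 0 -0.002 0 0 0 -0.2; 0 0 -0.002 0 0 0 -0.1; 0 0 -0.002 0 0 0 0; 0 0 -0.002 0 0 0 0.1; 0 0 -0.002 0 0 0 0.1; 0 0 -0.002 0 0 0 0.1' >/dev/null; python3 d.py
python3 - <<'E'
from h import *
f=grab("side")
a=cv2.resize(f["frame"][100:220,260:380],None,fx=4,fy=4,interpolation=cv2.INTER_CUBIC)
cv2.imwrite("pics/p3.png",a[:,:,::-1])
E
```

```text
10.75 [0.5208 0.1787 0.1199] [1.5  0.27 0.43]
t 11.62 tcp [0.5207 0.1786 0.1208] F [-0.13 -0.34  0.98] w 0.0469 g 0.0 z axis [-0. -0. -1.]
```

View pics/p3.png

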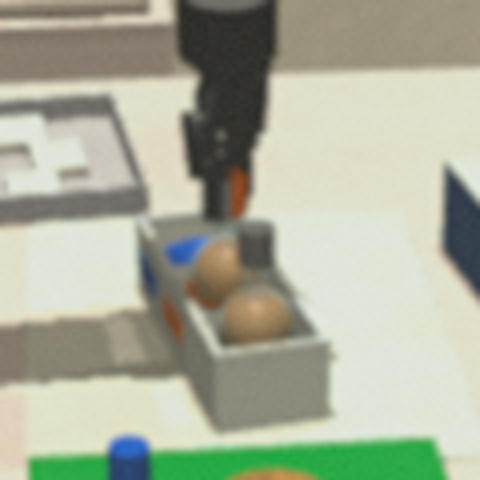

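The orange flask sits upright in its seat with the fingers open around it. Retracting upward and moving to the blue flask.

```bash
python3 -m inch '0 0 -0.03 0 0 0 0.15; 0 0 -0.1 0 0 0 0.15; 0 0 -0.2 0 0 0 0.3; 0 0 -0.24 0 0 0 0.3; 0 0 -0.24 0 0 0 0.3' 30 >/dev/null; python3 d.py .553,-.263,.22 .553,-.263,.14
```

```text
t 12.3 tcp [0.5212 0.1787 0.2429] F [-0.95  0.84  0.08] w 0.0556 g 0.0 z axis [ 0.004  0.    -1.   ]
.553,-.263,.22 -> [-0.4265 -0.7763  0.0456]
.553,-.263,.14 -> [-0.426  -0.7766  0.2056]
```

```bash
python3 -m inch '-0.4265 -0.776 0.03 0 0 0 0.3; -0.4265 -0.776 0.03 0 0 0 0.3; -0.4265 -0.776 0.03 0 0 0 0.3; -0.4265 -0.776 0.03 0 0 0 0.3; -0.4265 -0.776 0.03 0 0 0 0.3; -0.4265 -0.776 0.03 0 0 0 0.3; -0.4265 -0.776 0.03 0 0 0 0.3; -0.4265 -0.776 0.03 0 0 0 0.3; -0.4265 -0.776 0.03 0 0 0 0.3; -0.4265 -0.776 0.03 0 0 0 0.3; -0.4265 -0.776 0.15 0 0 0 0.3; -0.4265 -0.776 0.2 0 0 0 0.3; -0.4265 -0.776 0.2 0 0 0 0.3' >/dev/null; python3 d.py .553,-.263,.0855
python3 - <<'E'
from h import *
f=grab("side")
a=cv2.resize(f["frame"][160:290,290:400],None,fx=4,fy=4,interpolation=cv2.INTER_CUBIC)
cv2.imwrite("pics/p4.png",a[:,:,::-1])
E
```

```text
t 13.93 tcp [ 0.552  -0.2613  0.1396] F [0.5  0.45 0.39] w 0.0559 g 0.0 z axis [-0.003  0.002 -1.   ]
.553,-.263,.0855 -> [-0.0036 -0.0024  0.1081]
```

View pics/p4.png

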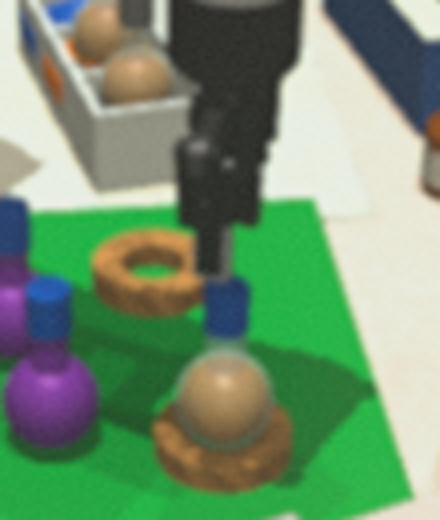

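The fingers straddle the blue stopper (227,305), and the globe is clear glass in the cork ring, not purple. Descending and grasping.

```bash
python3 -m inch '0 0 0.05 0 0 0 0.3; 0 0 0.1 0 0 0 0.3; 0 0 0.106 0 0 0 0.3; 0 0 0.106 0 0 0 -1; 0 0 0.106 0 0 0 -1; 0 0 0.106 0 0 0 -1; 0 0 0.106 0 0 0 -1; 0 0 0.106 0 0 0 -1; 0 0 0.106 0 0 0 -1' 30 >/dev/null; python3 d.py
python3 -m inch '0 0 -0.005 0 0 0 -1; 0 0 -0.01 0 0 0 -1; 0 0 -0.04 0 0 0 -1;0 0 -0.1 0 0 0 -1; 0 0 -0.16 0 0 0 -1; 0 0 -0.22 0 0 0 -1; 0 0 -0.28 0 0 0 -1; 0 0 -0.34 0 0 0 -1; 0 0 -0.38 0 0 0 -1; 0 0 -0.4 0 0 0 -1; 0 0 -0.4 0 0 0 -1; 0 0 -0.4 0 0 0 -1' >/dev/null; python3 d.py .506,.2585,.27
```

```text
t 15.1 tcp [ 0.553  -0.2638  0.0895] F [-0.17 -2.48  6.22] w 0.0271 g 29.4 z axis [ 0.002 -0.002 -1.   ]
t 16.6 tcp [ 0.5522 -0.2628  0.2869] F [ 0.14 -0.21 -1.24] w 0.0275 g 29.7 z axis [-0.001  0.001 -1.   ]
.506,.2585,.27 -> [0.5193 0.9087 0.035 ]
```

```bash
python3 -m inch '0.01 0.018 0 0 0 0 -1; 0.03 0.053 0 0 0 0 -1; 0.06 0.105 0 0 0 0 -1; 0.09 0.157 0 0 0 0 -1; 0.12 0.21 0 0 0 0 -1; 0.15 0.262 0 0 0 0 -1; 0.18 0.315 0 0 0 0 -1; 0.21 0.367 0 0 0 0 -1; 0.24 0.42 0 0 0 0 -1; 0.27 0.472 0 0 0 0 -1; 0.3 0.525 0 0 0 0 -1; 0.33 0.577 0 0 0 0 -1; 0.36 0.63 0 0 0 0 -1; 0.39 0.682 0 0 0 0 -1; 0.42 0.735 0 0 0 0 -1; 0.45 0.787 0 0 0 0 -1; 0.475 0.83 0 0 0 0 -1; 0.495 0.866 0 0 0 0 -1; 0.51 0.892 0 0 0 0 -1; 0.519 0.9085 0 0 0 0 -1' >/dev/null; python3 d.py
python3 -m inch '0 0 0 0 0 0 -1; 0 0 0.03 0 0 0 -1; 0 0 0.08 0 0 0 -1; 0 0 0.13 0 0 0 -1; 0 0 0.18 0 0 0 -1; 0 0 0.22 0 0 0 -1; 0 0 0.24 0 0 0 -1;0 0 0.24 0 0 0 -1' >/dev/null; python3 d.py .506,.2585,.166
```

```text
t 19.1 tcp [0.5058 0.2591 0.2878] F [-0.41  0.17 -0.48] w 0.0271 g 29.7 z axis [ 0. -0. -1.]
t 20.1 tcp [0.5061 0.2578 0.1672] F [ 0.03 -1.07 -0.87] w 0.0269 g 29.7 z axis [-0.001 -0.    -1.   ]
.506,.2585,.166 -> [0.0009 0.0012 0.0023]
```

```bash
python3 -m inch '0 0.001 0.02 0 0 0 -1; 0 0.001 0.04 0 0 0 -1; 0 0.001 0.055 0 0 0 -1; 0 0.001 0.062 0 0 0 -1; 0 0.001 0.062 0 0 0 -1; 0 0.001 0.062 0 0 0 -1'>/dev/null
python3 chk.py 0.2 && python3 -m inch '0 0 0.004 0 0 0 -1; 0 0 0.004 0 0 0 -1' >/dev/null && python3 chk.py 0.2 && python3 -m inch '0 0 0.004 0 0 0 -1; 0 0 0.004 0 0 0 -1' >/dev/null && python3 chk.py 0.2 && python3 -m inch '0 0 0.004 0 0 0 -1; 0 0 0.004 0 0 0 -1' >/dev/null && python3 chk.py 0.2 && python3 -m inch '0 0 0.004 0 0 0 -1; 0 0 0.004 0 0 0 -1' >/dev/null && python3 chk.py 0.2 && python3 -m inch '0 0 0.004 0 0 0 -1; 0 0 0.004 0 0 0 -1' >/dev/null && python3 chk.py 0.2 && python3 -m inch '0 0 0.004 0 0 0 -1; 0 0 0.004 0 0 0 -1' >/dev/null && python3 chk.py 0.2 && python3 -m inch '0 0 0.004 0 0 0 -1; 0 0 0.004 0 0 0 -1' >/dev/null && python3 chk.py 0.2 && python3 -m inch '0 0 0.004 0 0 0 -1; 0 0 0.004 0 0 0 -1' >/dev/null && python3 chk.py 0.2; python3 d.py
```

```text
20.85 [0.5067 0.2587 0.1371] [ 0.35 -0.42 -2.06]
21.1 [0.5065 0.2586 0.1347] [-0.02  0.54 -0.59]
21.35 [0.5064 0.2586 0.1326] [ 0.04  0.14 -0.99]
21.6 [0.5065 0.2586 0.1306] [-0.4   0.68 -1.67]
21.85 [0.5065 0.2586 0.1286] [-0.78 -0.19 -1.85]
22.1 [0.5065 0.2586 0.1266] [ 0.04 -0.14 -1.69]
22.35 [0.5065 0.2586 0.1246] [-0.35 -0.03 -1.11]
22.6 [0.5064 0.2586 0.1226] [ 0.39  0.13 -0.87]
22.85 [0.5065 0.2586 0.1206] [ 0.04  0.85 -2.26]
t 22.85 tcp [0.5065 0.2586 0.1206] F [ 0.04  0.85 -2.26] w 0.0274 g 29.7 z axis [-0. -0. -1.]
```

```bash
python3 -m inch '0 0 0.004 0 0 0 -1; 0 0 0.004 0 0 0 -1' >/dev/null && python3 chk.py 0.2 && python3 -m inch '0 0 0.004 0 0 0 -1; 0 0 0.004 0 0 0 -1' >/dev/null && python3 chk.py 0.2 && python3 -m inch '0 0 0.004 0 0 0 -1; 0 0 0.004 0 0 0 -1' >/dev/null && python3 chk.py 0.2 && python3 -m inch '0 0 0.004 0 0 0 -1; 0 0 0.004 0 0 0 -1' >/dev/null && python3 chk.py 0.2 && python3 -m inch '0 0 0.004 0 0 0 -1; 0 0 0.004 0 0 0 -1' >/dev/null && python3 chk.py 0.2 && python3 -m inch '0 0 0.004 0 0 0 -1; 0 0 0.004 0 0 0 -1' >/dev/null && python3 chk.py 0.2 && python3 -m inch '0 0 0.004 0 0 0 -1; 0 0 0.004 0 0 0 -1' >/dev/null && python3 chk.py 0.2 && python3 -m inch '0 0 0.004 0 0 0 -1; 0 0 0.004 0 0 0 -1' >/dev/null && python3 chk.py 0.2; python3 d.py
```

```text
23.1 [0.5064 0.2586 0.1186] [-0.32 -0.61 -0.84]
23.35 [0.5065 0.2586 0.1166] [ 0.44  0.68 -1.33]
23.6 [0.5065 0.2586 0.1146] [-0.28 -0.08 -1.54]
23.85 [0.5065 0.2586 0.1126] [-0.02 -0.35 -1.61]
24.1 [0.5066 0.2587 0.1108] [ 0.79  0.72 -1.09]
24.35 [0.5066 0.2587 0.1089] [-0.85  0.29  1.54]
t 24.35 tcp [0.5066 0.2587 0.1089] F [-0.85  0.29  1.54] w 0.0272 g 29.9 z axis [ 0.  0. -1.]
```

Contact at about TCP z = 0.110 (Fz rose about 2.9 N). I'll ease up 1 mm, release and retract straight up.

```bash
python3 -m inch '0 0 -0.002 0 0 0 -1; 0 0 -0.002 0 0 0 -1' >/dev/null; python3 chk.py 9; python3 -m inch '0 0 -0.002 0 0 0 -0.28; 0 0 -0.002 0 0 0 -0.2; 0 0 -0.002 0 0 0 -0.1; 0 0 -0.002 0 0 0 0; 0 0 -0.002 0 0 0 0.1; 0 0 -0.002 0 0 0 0.1; 0 0 -0.002 0 0 0 0.1' >/dev/null; python3 d.py
python3 -m inch '0 0 -0.03 0 0 0 0.15; 0 0 -0.08 0 0 0 0.15; 0 0 -0.16 0 0 0 0.15; 0 0 -0.26 0 0 0 0.3; 0 0 -0.36 0 0 0 0.3; 0.2 0.1 -0.36 0 0 0 0.3; 0.35 0.2 -0.36 0 0 0 0.3; 0.35 0.2 -0.36 0 0 0 0.3; 0.35 0.2 -0.36 0 0 0 0.3; 0.35 0.2 -0.36 0 0 0 0.3; 0.35 0.2 -0.36 0 0 0 0.3' >/dev/null; python3 d.py
python3 - <<'E'
from h import *
f=grab("side"); t=grab("top")
a=cv2.resize(f["frame"][110:220,260:370],None,fx=3.6,fy=3.6,interpolation=cv2.INTER_CUBIC)
b=cv2.resize(t["frame"][140:250,190:300],None,fx=3.6,fy=3.6,interpolation=cv2.INTER_CUBIC)
cv2.imwrite("pics/p5.png",np.hstack([a,b])[:,:,::-1])
E
```

```text
24.6 [0.5066 0.2587 0.1099] [ 0.11  1.16 -0.85]
t 25.48 tcp [0.5065 0.2586 0.1108] F [-0.36 -0.2  -0.05] w 0.0472 g 0.0 z axis [-0. -0. -1.]
t 26.85 tcp [0.3903 0.4215 0.2911] F [-0.66 -0.46 -0.29] w 0.0552 g 0.0 z axis [ 0. -0. -1.]
```

View pics/p5.png

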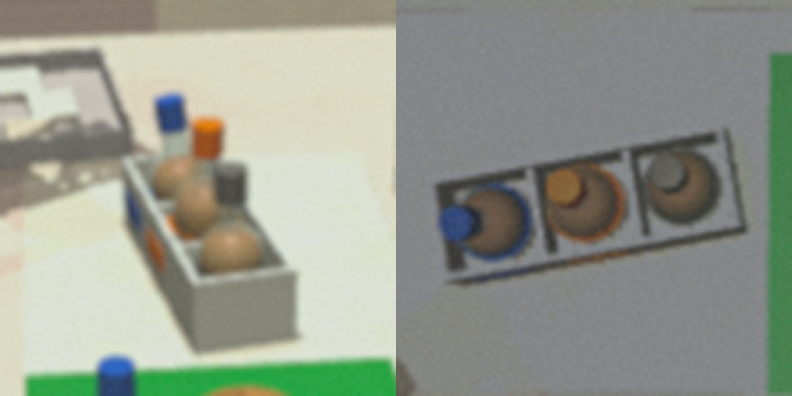

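The orange flask is upright and seated. The blue one, with its stopper at crop (171,98) side and (458,222) top, seems to lean a little, so I'll measure its tilt.

```bash
cat > tilt.py <<'E'
from h import *
f=grab("side"); t=grab("top")
def cen(fr,box,lo,hi):
    x0,y0,x1,y1=box; m=cv2.inRange(cv2.cvtColor(fr[y0:y1,x0:x1],cv2.COLOR_RGB2HSV),lo,hi)
    n,l,s,c=cv2.connectedComponentsWithStats(m); i=1+np.argmax(s[1:,4]); return c[i]+[x0,y0]
B=((100,120,50),(118,255,255)); po=np.array([.5205,.178]); pb=np.array([.5065,.2588])
bs=cen(f["frame"],(298,130,318,150),*B); bt=cen(t["frame"],(198,190,214,210),*B)
p,e=cross(ray(f,*bs),ray(t,*bt)); print("blue px",bs,bt,p.round(4),e.round(4))
zt=.029+.112; 
q=onz(t,*bt,zt)[:2]; print("blue top off mm",((q-pb)*1000).round(1), "tilt deg",np.degrees(np.linalg.norm(q-pb)/.082).round(1))
os=cen(f["frame"],(310,140,326,156),(5,140,90),(18,255,255)); ot=(190+(566-396)/3.6,140+187/3.6)
print("orange",cross(ray(f,*os),ray(t,*ot)),((onz(t,*ot,.152)[:2]-po)*1000).round(1))
E
python3 tilt.py; python3 -m inch '0 0 0 0 0 0 0.3; 0 0 0 0 0 0 0.3; 0 0 0 0 0 0 0.3; 0 0 0 0 0 0 0.3; 0 0 0 0 0 0 0.3; 0 0 0 0 0 0 0.3; 0 0 0 0 0 0 0.3; 0 0 0 0 0 0 0.3' >/dev/null; python3 tilt.py
```

```text
blue px [306.91304348 140.80434783] [206.46666667 201.65      ] [0.4982 0.2698 0.1247] 0.0006
blue top off mm [-9.6  6.3] tilt deg 8.0
orange (array([0.52354848, 0.17880419, 0.13872192]), np.float64(0.0018445989096229146)) [ 2.4 -2. ]
blue px [306.86666667 140.71111111] [206.5  201.65] [0.4981 0.2696 0.1251] 0.0007
blue top off mm [-9.6  6.2] tilt deg 8.0
orange (array([0.52344152, 0.17879889, 0.13875203]), np.float64(0.002049939807150448)) [ 2.4 -2. ]
```

Run:
```python
from h import *
t=grab("top"); f=grab("side")
un=lambda X,Y:((X-396+.5)/3.6-.5+190,(Y+.5)/3.6-.5+140)
us=lambda X,Y:((X+.5)/3.6-.5+260,(Y+.5)/3.6-.5+110)
for n,g,s,low,sg,st in(("blue",(495,221),(458,222),.030,(178,178),(171,99)),("orange",(588,203),(566,187),.040,(202,208),(208,124)),("grey",(685,185),(668,171),.035,(232,250),(232,169))):
    a=onz(t,*un(*g),low+.03)[:2]; b=onz(t,*un(*s),low+.112)[:2]
    d=(b-a)*1000; print(n,"globe",a.round(4),"top-globe mm",d.round(1),"deg",np.degrees(np.linalg.norm(d)/82).round(1))
    A,_=cross(ray(t,*un(*g)),ray(f,*us(*sg)));B,_=cross(ray(t,*un(*s)),ray(f,*us(*st))); v=B-A; print("  stereo",A.round(4),B.round(4),np.degrees(np.arccos(v[2]/np.linalg.norm(v))).round(1))
```

```text
blue globe [0.5065 0.2558] top-globe mm [-8.7  7.9] deg 8.2
  stereo [0.5044 0.254  0.067 ] [0.4982 0.2644 0.1396] 9.4
orange globe [0.5204 0.1756] top-globe mm [3.5 1.4] deg 2.6
  stereo [0.5189 0.1747 0.0746] [0.5238 0.177  0.152 ] 4.0
grey globe [0.5359 0.0957] top-globe mm [1. 3.] deg 2.2
  stereo [0.5354 0.0945 0.074 ] [0.5367 0.0989 0.1456] 3.6
```

The blue flask leans about 8–9° toward (-0.74, 0.67), inside the 11° limit but with little margin. I'll nudge its stopper gently upright with the side of the shut fingers.

```bash
python3 d.py .461,.2785,.24 .461,.2785,.122
```

```text
t 28.25 tcp [0.3893 0.4226 0.2908] F [-0.21 -0.38 -0.15] w 0.0553 g 0.0 z axis [ 0. -0. -1.]
.461,.2785,.24 -> [-0.2507 -0.2019  0.1016]
.461,.2785,.122 -> [-0.2506 -0.2019  0.3376]
```

```bash
python3 -m inch '-0.25 -0.202 0.05 0 0 0 -1; -0.25 -0.202 0.05 0 0 0 -1; -0.25 -0.202 0.05 0 0 0 -1; -0.25 -0.202 0.1 0 0 0 -1; -0.25 -0.202 0.18 0 0 0 -1; -0.25 -0.202 0.26 0 0 0 -1; -0.25 -0.202 0.32 0 0 0 -1; -0.25 -0.202 0.337 0 0 0 -1; -0.25 -0.202 0.337 0 0 0 -1' 20 >/dev/null; python3 d.py .4832,.267,.122
python3 tilt.py | grep "off mm"
python3 - <<'E'
from h import *
f=grab("side")
a=cv2.resize(f["frame"][110:220,260:370],None,fx=5,fy=5,interpolation=cv2.INTER_CUBIC)
cv2.imwrite("pics/p6.png",a[:,:,::-1])
E
```

```text
t 29.38 tcp [0.461  0.2787 0.1228] F [-0.85  0.42  0.64] w 0.0002 g 0.0 z axis [ 0.  0. -1.]
.4832,.267,.122 -> [-0.0502 -0.0026  0.0016]
blue top off mm [-1.8 10.5] tilt deg 7.4
```

View pics/p6.png

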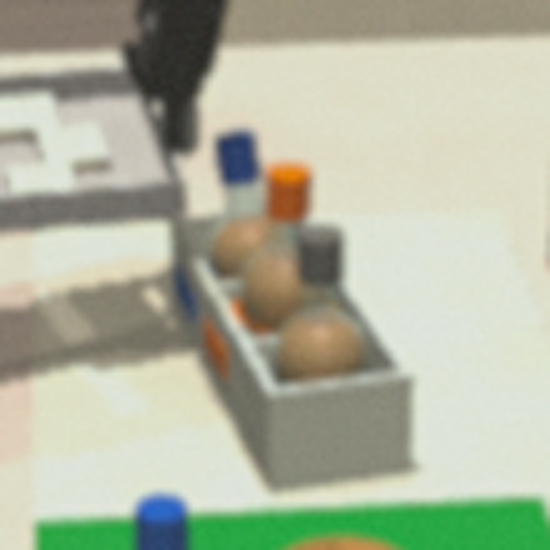

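Shut fingers (185,140) stand to the -x side of the blue stopper (237,155), level with it and clear. Pushing slowly, with the side centroid as a check.

```bash
cat > sd.py <<'E'
from h import *
f=grab("side"); B=((100,120,50),(118,255,255))
m=cv2.inRange(cv2.cvtColor(f["frame"][130:150,298:318],cv2.COLOR_RGB2HSV),*B); M=cv2.moments(m,True)
h=400;F=h/2/np.tan(np.radians(f["vfov"])/2);T=np.linalg.inv(f["world_from_camera"])
def pr(p):
    c=T[:3,:3]@p+T[:3,3];x,y=c[:2]/c[2];k=1+f["k1"]*(x*x+y*y);return np.round([F*x*k+f["cx"],F*y*k+f["cy"]],1)
print("n",M["m00"],"side",round(M["m10"]/M["m00"]+298,2),round(M["m01"]/M["m00"]+130,2),"upright",pr(np.array([.5065,.2565,.127])),"tilt8",pr(np.array([.4995,.2625,.126])))
s=env.sense();print(s["eef_pos"].round(4),s["contact_force"].round(2))
E
python3 sd.py; python3 -m inch '-0.01 0 0 0 0 0 -1; -0.02 0 0 0 0 0 -1; -0.026 0 0 0 0 0 -1; -0.03 0 0 0 0 0 -1; -0.033 0 0 0 0 0 -1; -0.036 0 0 0 0 0 -1; -0.036 0 0 0 0 0 -1' >/dev/null; python3 sd.py;  python3 -m inch '-0.003 0 0 0 0 0 -1; -0.006 0 0 0 0 0 -1; -0.009 0 0 0 0 0 -1; -0.009 0 0 0 0 0 -1' >/dev/null; python3 sd.py
```

```text
n 38.0 side 307.0 141.32 upright [309.9 141.7] tilt8 [307.6 141.3]
[0.4612 0.2788 0.1235] [-0.59  0.28 -0.48]
n 39.0 side 308.44 141.38 upright [309.9 141.7] tilt8 [307.6 141.3]
[0.477  0.2711 0.1223] [-0.27 -0.19  0.2 ]
n 38.0 side 309.5 140.89 upright [309.9 141.7] tilt8 [307.6 141.3]
[0.4812 0.2691 0.1223] [-1.6   0.73  0.59]
```

```bash
python3 -m inch '0.004 0 0 0 0 0 -1; 0.015 0 0 0 0 0 -1; 0.04 0 0 0 0 0 -1; 0.1 0.05 -0.06 0 0 0 -1; 0.2 0.15 -0.16 0 0 0 -1; 0.25 0.2 -0.3 0 0 0 -1; 0.25 0.2 -0.34 0 0 0 -1; 0.25 0.2 -0.34 0 0 0 -1; 0.25 0.2 -0.34 0 0 0 -1; 0.25 0.2 -0.34 0 0 0 -1' >/dev/null; python3 sd.py; python3 tilt.py
```

```text
n 47.0 side 307.77 140.96 upright [309.9 141.7] tilt8 [307.6 141.3]
[0.4092 0.4117 0.2911] [ 0.25 -0.73  0.6 ]
blue px [307.80434783 141.04347826] [207.76923077 200.55384615] [0.501  0.2659 0.1254] 0.001
blue top off mm [-6.5  2.7] tilt deg 4.9
orange (array([0.52350142, 0.17885304, 0.13849198]), np.float64(0.001992848142194683)) [ 2.4 -2. ]
```

```bash
python3 tilt.py | head -2; python3 -c "
from plant import env
print(env.job_done())"
```

```text
blue px [307.76595745 140.95744681] [207.828125 200.609375] [0.5008 0.2656 0.1259] 0.001
blue top off mm [-6.7  2.5] tilt deg 5.0
the job is handed in; nothing more can be done
None
```

I put both flasks in the seats of their stopper colours, let go, and handed the job in; no verdict came back. The last measurements put the orange flask about 3° and the blue about 5° from upright, after I nudged the blue one from about 8°.

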